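Swap the open tilt-out bin at the griddle station

ROBOT

A 6-joint arm with a two-finger parallel gripper is mounted at the origin on the work surface. World frame = base frame: x ahead of the robot, y to its left, z up, the work surface at z = 0. Lengths are in m, angles in rad, forces in N, time in s.
With the tool pointing down it reaches from about 0.25 to 0.775 m from the base axis. Payload 4 kg.
Tool frame: the origin (TCP) lies at the very end of the fingers, on their centre line; the grasp point (between the pads) lies 19 mm behind it (robot.pinch_z is the distance from the TCP to the grasp point, in m); z points along the fingers, y is the line along which they close (so a half turn about z gives the same grasp; the last joint's range is limited). The gripper opens to 94 mm and grips with 3 to 60 N. Pads are 16 mm wide; open, the fingers measure 119 mm over their backs; the gripper's body (75 mm by 177 mm) begins 78 mm behind the grasp point.
Start: joints at [1.142, 0.087, 1.371, -0, 1.684, -0.103], TCP at [0.176, 0.521, 0.206] pointing down, gripper open.
Joint ranges: [-3.1, 3.1], [-0.76, 2.03], [0.27, 2.55], [-1.08, 4.22], [0.17, 2.65], [-2.57, 2.57]. Speed limits (rad/s): [2.79, 2.79, 3.14, 3.14, 3.14, 3.14].

INTERFACE

Orientations are given as [roll, pitch, yaw] about the fixed x, y, z axes, in that order (R = Rz(yaw) Ry(pitch) Rx(roll)).
In Python, from bench import robot gives the robot as it stands.
- The arm moves only by the tool arm_command, never from a script. Its argument "targets" is one flat list of numbers, 7 for each row, row after row: the turn, a rotation vector about the tool's x, y, z in degrees, then the shift along the tool's x, y, z in mm, then the closure, from -1 (fully open) to 1 (shut). In form: [ax, ay, az, x, y, z, hand, ax, ay, az, x, y, z, hand, ...]. A call has 1 to 20 rows; each row is the pose to reach, as a shift and turn from the pose commanded when the call began, along the tool's axes at that moment; what a row does not reach only later rows make up. A row lasts 1/10 s, in which the tool goes at most 50 mm and 8.59 degrees, less where a joint would pass 70% of its speed; a pose out of reach is approached as far as the arm can. A call with a gripper value outside its range is refused whole. The fingers move at their own pace and stop on an object; the grip force is fixed at half the most. Time passes only in rows, so rows that repeat a pose let the fingers close. It gives the time, the measured TCP pose, the force, the opening and the grip force at its end, in the units of the state.
- robot.get_obs(): the state, without advancing time (a new reading comes with each control period).
- robot.snapshot(name): name is "scene" or "top"; returns a dict with "color" (480x640x3 uint8, red, green, blue), "range_z" (480x640 float32, m along the optical axis (not along the pixel's ray), 0 where there is no reading), "fx", "fy", "cx", "cy" (pixels), "T" (4x4, takes a point from camera to world coordinates). Camera axes: x right, y down, z forward; pixel columns grow to the right and rows downward; lengths in m; the calibration is good to about 2 mm. A picture is of the moment at which its call begins.
- robot.close_job(): hands the job in; it is judged then, once.
The state is a dict: "time": time; "joint_positions": joint angles; "qvel": joint speeds; "joint_torque": joint torques, N m; "tool_pos": TCP position; "ee_rot": TCP orientation; "wrist_force": force on the tool from outside, world axes, zero at the start; "wrist_torque": the same for the moment, N m; "width": finger opening in m; "finger_force": force on a finger pad.
Only numpy, scipy, OpenCV 4.12 (cv2) and the standard library are available. Lean on these libraries where they do the work, as an engineer would, in place of code of your own. Each camera call takes 0.05 s, during which the arm holds its last target. There are 200 camera calls.

TASK

The bin hanging open has run empty: push it back upright until it sits fully home in the rack, and tip out the bin with the red-lidded jam jars instead, pushing its front outward from behind with the fingertips until it rests at its stop. Move the bins smoothly, no slamming, and only push: do not pinch a bin's front wall, and do not take hold of or lift anything. Do not touch the jars, which stay in their bins; leave the honey bin shut, and leave the creamer, the pinch bowl and the egg ring where they stand.

Things in the scene. Friction and masses are not known exactly. Their poses are not given: they have to be found in the camera images.
- rack: Low stainless rack, fixed to the granite, 135 deep (x) x 372 wide (y), with three beige tilt-out bins side by side (122 mm pitch, in any order). Origin: centre of its underside on the granite. Its x axis points from the bins' fronts to their backs (roughly away from the robot), y along the row, z up. Nothing of it except an open bin stands higher than 175 mm.
- empty_bin (a joint): The bin that holds nothing and hangs open at the start. Tilt in rad about the hinge line at its front foot: 0 = upright, fully home; grows as the top tips out towards the robot; 0.75 = hard stop. Stiff pivots (0.18 N m friction): it mostly stays where it is left, so move it the whole way; 1 to 6 N at the top edge.
- empty_hinge (a point): Fixed point on the empty bin's hinge line, mid-width, 22 mm above the granite; axes as rack, not tilting. From here, bin upright: beige front wall 114 wide, 6 thick (x 0 to 6 mm), rim 150 up. Inside 102 wide, open on top; bin 122 deep; back wall 94 high, sides slope from rim to back. Jar lids 50 up.
- empty_lip (a point): Foremost point, mid-width, of the pull lip that juts out along the top of the empty bin's front (96 wide, edge rolled to 3 mm radius). With the bin upright it lies 18.5 mm in front of (-x) and 142 mm above the hinge point; moves with the bin.
- jam_bin (a joint): The bin with four small red-lidded jam jars; shut (0) at the start. Tilt in rad about the hinge line at its front foot: 0 = upright, fully home; grows as the top tips out towards the robot; 0.75 = hard stop. Stiff pivots (0.18 N m friction): it mostly stays where it is left, so move it the whole way; 1 to 6 N at the top edge.
- jam_hinge (a point): Fixed point on the jam bin's hinge line, mid-width, 22 mm above the granite; axes as rack, not tilting. From here, bin upright: beige front wall 114 wide, 6 thick (x 0 to 6 mm), rim 150 up. Inside 102 wide, open on top; bin 122 deep; back wall 94 high, sides slope from rim to back. Jar lids 50 up.
- jam_lip (a point): Foremost point, mid-width, of the pull lip that juts out along the top of the jam bin's front (96 wide, edge rolled to 3 mm radius). With the bin upright it lies 18.5 mm in front of (-x) and 142 mm above the hinge point; moves with the bin.
- honey_bin (a joint): The bin with four small yellow-lidded honey jars; shut (0) and to be left shut. Tilt in rad about the hinge line at its front foot: 0 = upright, fully home; grows as the top tips out towards the robot; 0.75 = hard stop. Stiff pivots (0.18 N m friction): it mostly stays where it is left, so move it the whole way; 1 to 6 N at the top edge.
- honey_hinge (a point): Fixed point on the honey bin's hinge line, mid-width, 22 mm above the granite; axes as rack, not tilting. From here, bin upright: beige front wall 114 wide, 6 thick (x 0 to 6 mm), rim 150 up. Inside 102 wide, open on top; bin 122 deep; back wall 94 high, sides slope from rim to back. Jar lids 50 up.
- honey_lip (a point): Foremost point, mid-width, of the pull lip that juts out along the top of the honey bin's front (96 wide, edge rolled to 3 mm radius). With the bin upright it lies 18.5 mm in front of (-x) and 142 mm above the hinge point; moves with the bin.
- jam_jar1: Small red-lidded jam jar, 40 mm diameter, 45 high, 70 g, loose on the floor of the jam bin; slides to the front wall as the bin tips. Origin: centre of its underside.
- jam_jar2: Small red-lidded jam jar, 40 mm diameter, 45 high, 70 g, loose on the floor of the jam bin; slides to the front wall as the bin tips. Origin: centre of its underside.
- jam_jar3: Small red-lidded jam jar, 40 mm diameter, 45 high, 70 g, loose on the floor of the jam bin; slides to the front wall as the bin tips. Origin: centre of its underside.
- jam_jar4: Small red-lidded jam jar, 40 mm diameter, 45 high, 70 g, loose on the floor of the jam bin; slides to the front wall as the bin tips. Origin: centre of its underside.
- honey_jar1: Small yellow-lidded honey jar, 40 mm diameter, 45 high, 70 g, loose on the floor of the honey bin; slides to the front wall as the bin tips. Origin: centre of its underside.
- honey_jar2: Small yellow-lidded honey jar, 40 mm diameter, 45 high, 70 g, loose on the floor of the honey bin; slides to the front wall as the bin tips. Origin: centre of its underside.
- honey_jar3: Small yellow-lidded honey jar, 40 mm diameter, 45 high, 70 g, loose on the floor of the honey bin; slides to the front wall as the bin tips. Origin: centre of its underside.
- honey_jar4: Small yellow-lidded honey jar, 40 mm diameter, 45 high, 70 g, loose on the floor of the honey bin; slides to the front wall as the bin tips. Origin: centre of its underside.
- creamer: White ceramic creamer, 68 mm diameter, 78 high, with a handle to 56 mm; loose on the granite beside the rack. Origin: centre of its underside.
- pinch_bowl: Clear glass pinch bowl, 80 mm diameter, 34 high; loose on the granite in front of the rack. Origin: centre of its underside.
- egg_ring: Stainless egg ring, 92 mm diameter, 22 high, with an upright handle at its edge to 87 mm high; loose on the granite beside the rack. Origin: centre of the ring on its underside.
- jam_rim (a point): Middle of the top edge of the jam bin's front wall; moves with the bin. Axes of the bin: z up along the front wall, x to the bin's back.
Not all that is in view belongs to the job. Leave any black or green look-alike of the jam_jar2 alone. Leave any blue look-alike of the egg_ring alone.

How it is judged:
At the end, for the whole second after the job is handed in: The empty bin is within 0.04 rad of fully home (0), the jam bin is tipped out past 0.68 rad (stop at 0.75), the honey bin is still shut (below 0.04 rad); all are at rest, the jars are in their bins, and the creamer, bowl and egg ring stand within 15 mm of where they were (value of joint each of empty_bin, honey_bin below 0.04 rad and value of joint jam_bin above 0.68 rad and not (distance between jam_jar1 and jam_rim above 0.195 m) and not (distance between jam_jar2 and jam_rim above 0.195 m) and not (distance between jam_jar3 and jam_rim above 0.195 m) and not (distance between jam_jar4 and jam_rim above 0.195 m) and not (z of jam_jar1 in the frame of jam_rim above -0.035 m) and not (z of jam_jar2 in the frame of jam_rim above -0.035 m) and not (z of jam_jar3 in the frame of jam_rim above -0.035 m) and not (z of jam_jar4 in the frame of jam_rim above -0.035 m) and not (distance of honey_jar1 from where it was at the start of the episode above 0.03 m) and not (distance of honey_jar2 from where it was at the start of the episode above 0.03 m) and not (distance of honey_jar3 from where it was at the start of the episode above 0.03 m) and not (distance of honey_jar4 from where it was at the start of the episode above 0.03 m) and distance of each of creamer, pinch_bowl, egg_ring from where it was at the start of the episode below 0.015 m and angle between each of creamer, pinch_bowl, egg_ring's own z axis and vertical below 0.15 rad and angular speed of each of jam_bin, empty_bin below 0.1 rad/s); the robot touches nothing.
It fails at once if a bin is slammed (swings faster than 3 rad/s) (velocity of joint any of empty_bin, jam_bin above 3 rad/s or velocity of joint any of empty_bin, jam_bin below -3 rad/s).
It fails at once if a bin's front wall is pinched between the fingers instead of pushed (((contact force between the fingers and empty_bin_c0 above 1 N or contact force between the fingers and empty_bin_c1 above 1 N or contact force between the fingers and empty_bin_c2 above 1 N) and contact force between the fingers and empty_bin_c3 above 1 N) or ((contact force between the fingers and jam_bin_c0 above 1 N or contact force between the fingers and jam_bin_c1 above 1 N or contact force between the fingers and jam_bin_c2 above 1 N) and contact force between the fingers and jam_bin_c3 above 1 N) or ((contact force between the fingers and honey_bin_c0 above 1 N or contact force between the fingers and honey_bin_c1 above 1 N or contact force between the fingers and honey_bin_c2 above 1 N) and contact force between the fingers and honey_bin_c3 above 1 N)).
It fails at once if the honey bin is tipped out (beyond 0.15 rad) (value of joint honey_bin above 0.15 rad).
It fails at once if a jar is handled (the fingers press on it with over 2 N), lifted or spilled out of its bin, or a honey jar is shifted by more than 30 mm (distance between any of jam_jar1, jam_jar2, jam_jar3, jam_jar4 and jam_rim above 0.195 m or z of any of jam_jar1, jam_jar2, jam_jar3, jam_jar4 in the frame of jam_rim above -0.035 m or distance of any of honey_jar1, honey_jar2, honey_jar3, honey_jar4 from where it was at the start of the episode above 0.03 m or contact force between the fingers and jam_jar1 above 2 N or contact force between the fingers and jam_jar2 above 2 N or contact force between the fingers and jam_jar3 above 2 N or contact force between the fingers and jam_jar4 above 2 N or contact force between the fingers and honey_jar1 above 2 N or contact force between the fingers and honey_jar2 above 2 N or contact force between the fingers and honey_jar3 above 2 N or contact force between the fingers and honey_jar4 above 2 N).
It fails at once if the creamer, pinch bowl or egg ring is shoved, lifted or tipped (distance of any of creamer, pinch_bowl, egg_ring from where it was at the start of the episode above 0.015 m or angle between any of creamer, pinch_bowl, egg_ring's own z axis and vertical above 0.25 rad).
It also fails if it takes over 48 s, if anything falls off the work surface, if the arm or the gripper's body presses on something with over 40 N, if the wrist force passes 120 N, or if a joint passes its speed limit or range.

## Working session

There is one attempt and no reset: what is moved stays moved. The work goes in short steps, Python scripts to look and compute and a tool call to move; the robot and the scene stay as the last step left them, time stands still between calls to the robot, and variables do not carry over. Pictures are saved under pics/ and viewed, at most 10 in all, crops included, and the job is handed in when it is done.

Besides the shell and the picture viewer there is one more tool, called after "Call:" as name(argument=value, ...) on one line, values as JSON. arm_command: Moves the arm, as the interface text tells. Its arguments: {"type":"object","properties":{"targets":{"type":"array"}},"required":["targets"]}

```bash
mkdir -p pics; ls
cat > h.py <<'E'
import numpy as np,cv2
from bench import robot
def snap(n):
    s=robot.snapshot(n);z=s["range_z"];v,u=np.mgrid[:480,:640]
    P=np.stack([(u-s["cx"])/s["fx"]*z,(v-s["cy"])/s["fy"]*z,z],-1)
    T=np.array(s["T"]);W=P@T[:3,:3].T+T[:3,3];W[z==0]=np.nan
    return s["color"],W
E
python3 - <<'E'
from h import *
for n in("scene","top"):
    c,W=snap(n);np.savez(n+"0.npz",c=c,W=W);cv2.imwrite(f"pics/{n}0.png",c[...,::-1])
o=robot.get_obs();print(o["tool_pos"],o["ee_rot"],o["time"],o["width"])
E
```

```text
pics
[0.17583391 0.52061669 0.20443204] [-3.13963077e+00 -2.15907957e-04  2.81577954e+00] 0.1 0.09427051901940589
```

View pics/scene0.png

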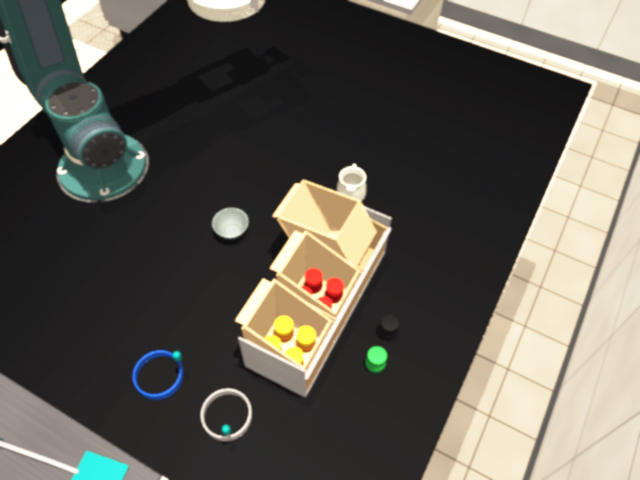

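View pics/top0.png

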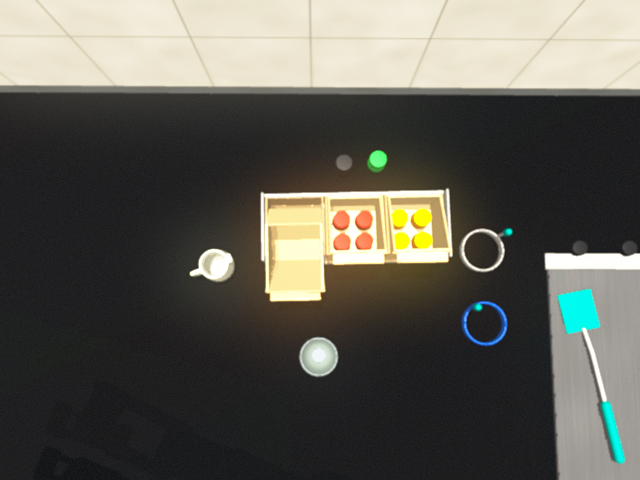

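The empty bin hangs open at the left of the top view (297,255). The jam bin is in the middle (353,230) and the honey bin on the right (413,230). The creamer is at (215,265), the bowl at (318,356) and the egg ring at (483,250). Black and green look-alike jars stand behind the rack at (344,162) and (378,160), and a blue ring is at (484,323). Next I'll measure the points.

```bash
python3 - <<'E'
import numpy as np,cv2
d=np.load("top0.npz");W=d["W"];c=d["c"]
np.set_printoptions(precision=3,suppress=True)
for u in (285,297,310,340,353,368,400,413,428):
    print(u,[tuple(np.round(W[v,u],3)) for v in range(184,304,6)] if u in(297,353,413) else '')
for n,(u,v) in dict(bowl=(318,356),cream=(215,265),jam1=(342,220),jam2=(364,220),jam3=(342,242),jam4=(364,240)).items(): print(n,W[v,u])
# tall points around rack
m=(W[...,2]>.13)&(W[...,2]<.25)
m[:180]=0;m[310:]=0;m[:,:255]=0;m[:,455:]=0
# rack ends
E
python3 - <<'E'
import numpy as np,cv2
d=np.load("top0.npz");W=d["W"];c=d["c"]
z=W[...,2].copy();z[np.isnan(z)]=0
im=cv2.applyColorMap((np.clip(z/.2,0,1)*255).astype(np.uint8),cv2.COLORMAP_JET)
a=np.hstack([c[170:310,250:460,::-1],im[170:310,250:460]])
cv2.imwrite("pics/crop.png",cv2.resize(a,(800,267),interpolation=cv2.INTER_NEAREST))
E
```

```text
285 
297 [(np.float64(0.757), np.float64(0.042), np.float64(0.003)), (np.float64(0.743), np.float64(0.042), np.float64(0.002)), (np.float64(0.708), np.float64(0.039), np.float64(0.104)), (np.float64(0.707), np.float64(0.04), np.float64(0.047)), (np.float64(0.686), np.float64(0.039), np.float64(0.086)), (np.float64(0.668), np.float64(0.038), np.float64(0.118)), (np.float64(0.651), np.float64(0.037), np.float64(0.15)), (np.float64(0.652), np.float64(0.039), np.float64(0.064)), (np.float64(0.64), np.float64(0.04), np.float64(0.056)), (np.float64(0.628), np.float64(0.04), np.float64(0.054)), (np.float64(0.615), np.float64(0.04), np.float64(0.051)), (np.float64(0.604), np.float64(0.04), np.float64(0.037)), (np.float64(0.591), np.float64(0.04), np.float64(0.032)), (np.float64(0.578), np.float64(0.04), np.float64(0.04)), (np.float64(0.563), np.float64(0.039), np.float64(0.071)), (np.float64(0.549), np.float64(0.038), np.float64(0.095)), (np.float64(nan), np.float64(nan), np.float64(nan)), (np.float64(0.523), np.float64(0.036), np.float64(0.145)), (np.float64(0.511), np.float64(0.036), np.fl
[... 1971 characters left out ...]
(0.591), np.float64(-0.184), np.float64(0.173)), (np.float64(0.58), np.float64(-0.185), np.float64(0.168)), (np.float64(0.581), np.float64(-0.216), np.float64(0.003)), (np.float64(0.568), np.float64(-0.216), np.float64(0.002)), (np.float64(0.555), np.float64(-0.217), np.float64(-0.001)), (np.float64(0.542), np.float64(-0.216), np.float64(-0.001)), (np.float64(0.528), np.float64(-0.216), np.float64(0.001)), (np.float64(0.515), np.float64(-0.216), np.float64(0.001)), (np.float64(0.502), np.float64(-0.215), np.float64(0.003))]
428 
bowl [ 0.377 -0.006  0.009]
cream [0.573 0.222 0.004]
jam1 [ 0.664 -0.055  0.071]
jam2 [ 0.664 -0.102  0.072]
jam3 [ 0.617 -0.055  0.072]
jam4 [ 0.621 -0.101  0.075]
```

View pics/crop.png

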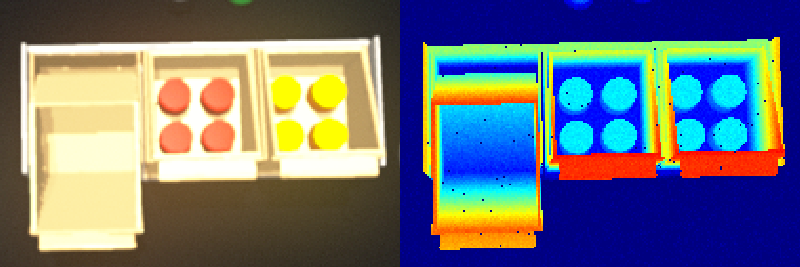

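Run:
```python
import numpy as np,cv2
d=np.load("top0.npz");W=d["W"]
V,U=np.mgrid[:480,:640]
for n,(a,b) in dict(jam=(322,386),honey=(387,455)).items():
    m=(W[...,2]>.158)&(U>a)&(U<b)&(V>240)&(V<275)
    for u in range(a,b,3):
        k=m[:,u]
        if k.sum(): print(n,u,k.sum(),"x",W[k,u,0].min().round(4),W[k,u,0].max().round(4),"y",W[k,u,1].mean().round(4),"z",np.median(W[k,u,2]).round(4))
m=(U>262)&(U<328)&(V>270)&(V<305)&(W[...,2]>.1)
for u in range(262,330,4):
    k=m[:,u]
    if k.sum():
        q=W[k,u]; i=q[:,0].argmin();j=q[:,2].argmax(); print("empty",u,q[i].round(4),q[j].round(4))
for n,(u0,u1,v0,v1,lo) in dict(rack=(258,454,180,270,.06),bowl=(290,350,330,385,.015),cream=(185,240,240,290,.015),ring=(455,515,220,280,.01),blue=(455,515,290,350,.01)).items():
    m=(U>u0)&(U<u1)&(V>v0)&(V<v1)&(W[...,2]>lo);q=W[m];print(n,q.min(0).round(3),q.max(0).round(3))
```

```text
jam 331 12 x 0.5834 0.6045 y -0.0291 z 0.1672
jam 334 13 x 0.566 0.5881 y -0.0348 z 0.167
jam 337 13 x 0.5659 0.5881 y -0.0405 z 0.1677
jam 340 13 x 0.566 0.5886 y -0.0462 z 0.1666
jam 343 13 x 0.5662 0.5882 y -0.0519 z 0.1665
jam 346 13 x 0.5661 0.5883 y -0.0576 z 0.1667
jam 349 13 x 0.5663 0.5884 y -0.0633 z 0.166
jam 352 14 x 0.5662 0.5899 y -0.069 z 0.167
jam 355 14 x 0.5661 0.5903 y -0.0747 z 0.1665
jam 358 14 x 0.5664 0.5902 y -0.0804 z 0.166
jam 361 13 x 0.5683 0.5904 y -0.0861 z 0.1672
jam 364 13 x 0.5678 0.5904 y -0.0918 z 0.166
jam 367 13 x 0.5679 0.5906 y -0.0975 z 0.1674
jam 370 13 x 0.568 0.5901 y -0.1031 z 0.168
jam 373 13 x 0.5682 0.5906 y -0.1089 z 0.1665
jam 376 13 x 0.5681 0.5903 y -0.1145 z 0.1677
jam 379 13 x 0.5681 0.5903 y -0.1202 z 0.1676
jam 382 13 x 0.5679 0.5905 y -0.1259 z 0.1684
jam 385 13 x 0.5862 0.6091 y -0.1321 z 0.1664
honey 393 11 x 0.5869 0.6089 y -0.1481 z 0.1596
honey 396 3 x 0.5874 0.5907 y -0.1527 z 0.1671
honey 399 14 x 0.5681 0.5928 y -0.1584 z 0.1674
honey 402 14 x 0.5683 0.5923 y -0.1641 z 0.1668
honey 405 14 x 0.5684 0.5925 y -0.1698 z 0.16
[... 1104 characters left out ...]
ty 294 [0.4981 0.0413 0.1447] [0.5131 0.0409 0.1574]
empty 298 [0.4981 0.0338 0.1389] [0.5131 0.0334 0.156 ]
empty 302 [0.4981 0.026  0.143 ] [0.5131 0.0257 0.1573]
empty 306 [0.4981 0.0182 0.1449] [0.5132 0.0181 0.155 ]
empty 310 [0.4982 0.0106 0.142 ] [0.5131 0.0105 0.1588]
empty 314 [0.4982 0.0029 0.1415] [0.515  0.0029 0.1589]
empty 318 [ 0.4982 -0.0049  0.1397] [ 0.517  -0.0047  0.1569]
empty 322 [ 0.5152 -0.0123  0.156 ] [ 0.5492 -0.0122  0.1595]
rack [ 0.555 -0.267  0.06 ] [0.723 0.107 0.178]
bowl [ 0.34  -0.046  0.015] [0.419 0.032 0.041]
cream [0.538 0.175 0.015] [0.603 0.261 0.083]
ring [ 0.563 -0.413  0.01 ] [ 0.654 -0.319  0.089]
blue [ 0.404 -0.413  0.01 ] [ 0.494 -0.32   0.089]
```

Call:
arm_command(targets=[0,0,-20,-427,-362,0,1,0,0,-20,-427,-362,0,1,0,0,-20,-427,-362,0,1,0,0,-20,-427,-362,0,1,0,0,-20,-427,-362,0,1,0,0,-20,-427,-362,0,1,0,0,-20,-427,-362,0,1,0,0,-20,-427,-362,0,1,0,0,-20,-427,-362,0,1,0,0,-20,-427,-362,0,1,0,0,-20,-427,-362,0,1,0,0,-20,-427,-362,0,1,0,0,-20,-427,-362,0,1,0,0,-20,-427,-362,0,1,0,0,-20,-427,-362,0,1,0,0,-20,-427,-362,0,1])

```text
time: 1.7
tool_pos: [0.4641, 0.043, 0.2057]
ee_rot: [3.141, 0.0, -3.116]
wrist_force: [-1.1, 0.4, -0.6]
width: 0.0003
finger_force: 0.0
```

Call:
arm_command(targets=[0,0,0,0,0,50,1,0,0,0,0,0,100,1,0,0,0,0,0,100,1,0,0,0,-10,0,100,1,0,0,0,-18,0,100,1,0,0,0,-24,0,100,1,0,0,0,-29,0,100,1,0,0,0,-34,0,100,1,0,0,0,-39,0,100,1,0,0,0,-44,0,100,1,0,0,0,-49,0,100,1,0,0,0,-54,0,100,1,0,0,0,-59,0,100,1,0,0,0,-64,0,100,1,0,0,0,-69,0,100,1,0,0,0,-74,0,100,1,0,0,0,-78,0,100,1,0,0,0,-82,0,100,1,0,0,0,-84,0,100,1,0,0,0,-84,0,100,1])

```text
time: 3.7
tool_pos: [0.5491, 0.0434, 0.1054]
ee_rot: [3.142, 0.0, -3.118]
wrist_force: [-0.3, -0.3, 0.2]
width: 0.0009
finger_force: 0.0
```

Call:
arm_command(targets=[0,0,0,-2,0,0,1,0,0,0,-4,0,0,1,0,0,0,-6,0,0,1,0,0,0,-7,0,0,1,0,0,0,-8,0,0,1,0,0,0,-8,0,0,1])

```text
time: 4.3
tool_pos: [0.555, 0.0436, 0.1055]
ee_rot: [-3.142, -0.004, -3.118]
wrist_force: [-6.7, 0.6, 4.1]
width: 0.0007
finger_force: 3.3
```

Run:
```python
from h import *
c,W=snap("top");cv2.imwrite("pics/t1.png",cv2.resize(c[170:320,230:470,::-1],(800,500)))
V,U=np.mgrid[:480,:640]
for u in range(266,330,6):
    m=(W[:,u,2]>.155)&(W[:,u,2]<.18)&(V[:,u]>225)&(V[:,u]<300)
    if m.sum(): q=W[m,u];print(u,q[:,0].min().round(4),q[:,0].max().round(4),q[:,2].max().round(4))
```

```text
(no output)
```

View pics/t1.png

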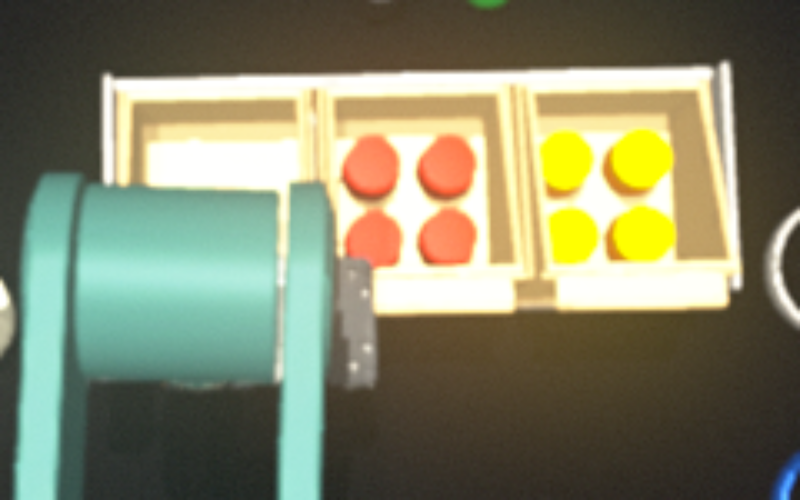

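The arm covers the empty bin's front, but its back wall, crop (210,95), is now level with the other bins' back walls, so it is nearly home. I'll push a little further and watch the force.

Call:
arm_command(targets=[0,0,0,-1,0,0,1,0,0,0,-2,0,0,1,0,0,0,-3,0,0,1,0,0,0,-3,0,0,1])

```text
time: 4.75
tool_pos: [0.5548, 0.0436, 0.1055]
ee_rot: [-3.141, -0.011, -3.118]
wrist_force: [-15.7, -0.9, 8.8]
width: 0.0007
finger_force: 7.9
```

The reading is at a hard stop: the force grew from 7 N to 16 N with no further movement. I'll back off, rise, and go above the inside of the jam bin.

Call:
arm_command(targets=[0,0,0,10,0,0,1,0,0,0,25,0,0,1,0,0,0,35,0,0,1,0,0,0,35,0,-50,1,0,0,0,35,0,-100,1,0,0,0,35,0,-125,1,0,0,0,35,0,-125,1,0,0,0,-5,-40,-125,1,0,0,0,-30,-80,-125,1,0,0,0,-44,-124,-125,1,0,0,0,-44,-124,-125,1,0,0,0,-44,-124,-125,1,0,0,0,-44,-124,-125,1])

```text
time: 6.05
tool_pos: [0.606, -0.0783, 0.2294]
ee_rot: [3.141, -0.001, -3.118]
wrist_force: [0.6, 0.4, -0.6]
width: 0.0005
finger_force: 0.0
```

Run:
```python
from h import *
for n in("top","scene"):
    c,W=snap(n);np.savez(n+"2.npz",c=c,W=W)
    if n=="top": 
        t=c[170:320,230:470,::-1]
        V,U=np.mgrid[:480,:640]
        for u in range(266,330,6):
            m=(W[:,u,2]>.155)&(W[:,u,2]<.18)&(V[:,u]>225)&(V[:,u]<300)
            if m.sum(): q=W[m,u];print(u,q[:,0].min().round(4),q[:,0].max().round(4),q[:,2].max().round(4),q[:,1].mean())
    else: s=c[130:400,200:440,::-1]
cv2.imwrite("pics/t2.png",np.vstack([cv2.resize(t,(480,300)),]))
cv2.imwrite("pics/s2.png",cv2.resize(s,None,fx=2.2,fy=2.2))
print(robot.get_obs()["tool_pos"])
```

```text
266 0.5807 0.6219 0.1715 0.09486890390236857
272 0.5637 0.5858 0.1758 0.08263357712751668
278 0.5636 0.586 0.1735 0.07135977376740596
284 0.5636 0.5859 0.173 0.059968314165070064
290 0.564 0.5861 0.1713 0.048672304326430146
296 0.5638 0.586 0.1736 0.037265830377481476
302 0.5638 0.5864 0.1701 0.02590589978629523
308 0.564 0.5882 0.1711 0.014529073228874511
314 0.5638 0.5861 0.1735 0.0031369096493245488
320 0.5829 0.5829 0.168 -0.008215198545954037
[ 0.60614078 -0.07783854  0.23043952]
```

View pics/s2.png

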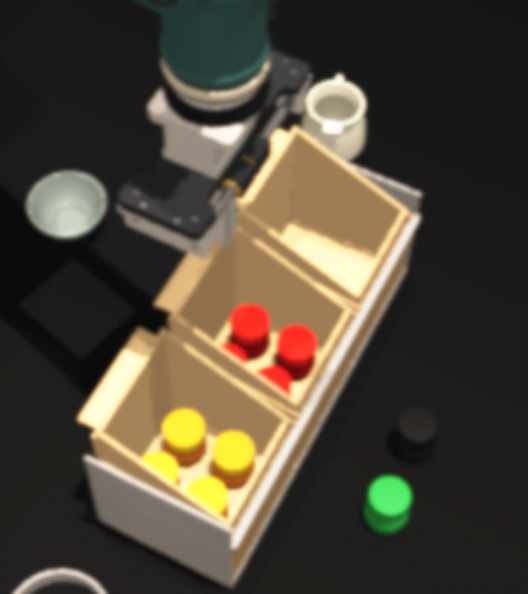

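The empty bin's lip is at x=0.5637 against 0.563 expected, so it is home. The fingers are over the jam bin at (250,260) in the crop, with the red lids below. Next I'll go down behind its front wall and tip it slowly.

Call:
arm_command(targets=[0,0,0,0,0,45,1,0,0,0,0,0,80,1,0,0,0,0,0,93,1,0,0,0,0,0,93,1,0,0,0,4,0,93,1,0,0,0,7,0,93,1,0,0,0,12,0,93,1,0,0,0,18,0,93,1,0,0,0,24,0,94,1,0,0,0,30,0,94,1,0,0,0,36,0,95,1,0,0,0,41,0,97,1,0,0,0,47,0,98,1,0,0,0,52,0,100,1,0,0,0,57,0,102,1,0,0,0,62,0,105,1,0,0,0,67,0,107,1,0,0,0,72,0,110,1,0,0,0,76,0,112,1,0,0,0,78,0,113,1])

```text
time: 8.15
tool_pos: [0.5276, -0.0808, 0.1165]
ee_rot: [3.141, -0.002, -3.118]
wrist_force: [1.7, 0.1, 0.8]
width: 0.0003
finger_force: 1.0
```

Call:
arm_command(targets=[0,0,0,3,0,2,1,0,0,0,6,0,4,1,0,0,0,8,0,5,1,0,0,0,10,0,6,1,0,0,0,11,0,7,1,0,0,0,12,0,7,1,0,0,0,12,0,7,1])

```text
time: 8.85
tool_pos: [0.519, -0.0811, 0.1117]
ee_rot: [3.142, 0.006, -3.118]
wrist_force: [6.9, 1.3, 1.2]
width: 0.0003
finger_force: 2.7
```

Call:
arm_command(targets=[0,0,0,1,0,0,1,0,0,0,2,0,0,1,0,0,0,3,0,0,1,0,0,0,3,0,0,1])

```text
time: 9.25
tool_pos: [0.5179, -0.0813, 0.1126]
ee_rot: [-3.141, 0.011, -3.118]
wrist_force: [10.1, 0.3, 1.1]
width: 0.0004
finger_force: 4.0
```

Call:
arm_command(targets=[0,0,0,-4,0,0,1,0,0,0,-10,0,0,1,0,0,0,-10,0,-40,1,0,0,0,-10,0,-90,1,0,0,0,-10,0,-130,1,0,0,0,40,0,-130,1,0,0,0,90,0,-130,1,0,0,0,140,0,-130,1,0,0,0,140,0,-130,1,0,0,0,140,0,-130,1])

```text
time: 10.25
tool_pos: [0.3725, -0.0846, 0.2401]
ee_rot: [3.141, -0.001, -3.119]
wrist_force: [0.1, -0.3, -0.5]
width: 0.0003
finger_force: 0.0
```

Run:
```python
from h import *
c,W=snap("top");cv2.imwrite("pics/t3.png",cv2.resize(c[150:390,170:530,::-1],(780,520)))
V,U=np.mgrid[:480,:640]
for u in range(266,455,8):
    m=(W[:,u,2]>.1)&(W[:,u,2]<.19)&(V[:,u]>225)&(V[:,u]<310)
    if m.sum(): q=W[m,u];print(u,q[q[:,0].argmin()].round(4))
print(robot.get_obs()["tool_pos"])
```

```text
266 [0.5804 0.0959 0.1491]
274 [0.5635 0.0787 0.1682]
282 [0.5638 0.0638 0.1652]
290 [0.5637 0.0485 0.1676]
298 [0.5641 0.0335 0.1633]
306 [0.564  0.0183 0.1645]
314 [0.5638 0.0031 0.1677]
322 [ 0.5827 -0.012   0.1696]
330 [ 0.4867 -0.0284  0.1291]
338 [ 0.479  -0.0442  0.1239]
346 [ 0.479  -0.0602  0.1196]
354 [ 0.479  -0.0758  0.1217]
362 [ 0.4791 -0.0915  0.122 ]
370 [ 0.4791 -0.1074  0.1196]
378 [ 0.4791 -0.1236  0.1162]
386 [ 0.4871 -0.1366  0.1374]
394 [ 0.5864 -0.1506  0.1565]
402 [ 0.5682 -0.1639  0.1675]
410 [ 0.5702 -0.179   0.1679]
418 [ 0.5704 -0.1948  0.1653]
426 [ 0.5704 -0.2098  0.1662]
434 [ 0.5706 -0.2255  0.1642]
442 [ 0.5705 -0.2402  0.1666]
450 [ 0.584  -0.2671  0.1237]
[ 0.37343778 -0.08471565  0.24009832]
```

View pics/t3.png

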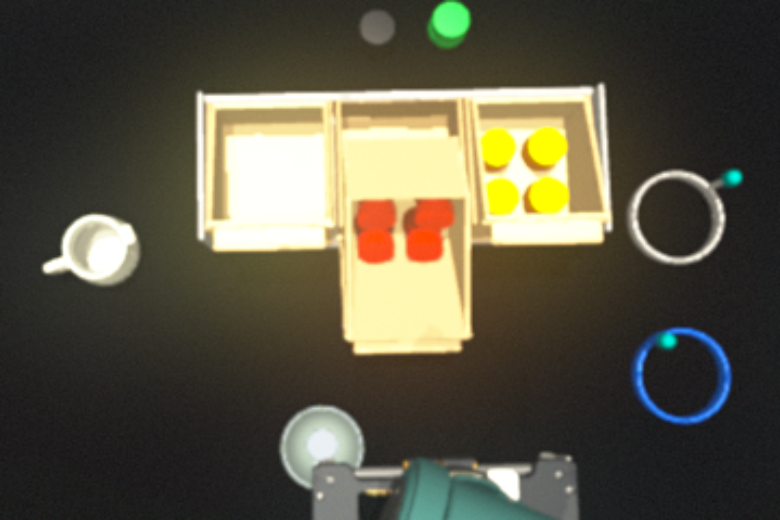

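The jam bin is tipped out, with all four red lids inside at crop (375-435,210-245). Everything else stands where it was. Its lip suggests about 0.71 rad, so I'll check the tilt by fitting a plane to its front wall.

Run:
```python
from h import *
Ws=[snap("top")[1] for _ in range(2)]
W=np.nanmean(Ws,0)
# inner wall: crop (365-440,275-325)-> px
q=W[277:299,338:376].reshape(-1,3);q=q[~np.isnan(q).any(1)]
A=np.c_[q[:,:2],np.ones(len(q))]
for _ in range(3):
    k=np.linalg.lstsq(A,q[:,2],rcond=None)[0];r=q[:,2]-A@k;g=abs(r)<.005;A,q=A[g],q[g]
print(k,r.std(),len(q),"tilt",np.arctan(1/np.hypot(*k[:2])))
# floor of empty-wall plane offset vs hinge
print("inner wall x at z=.022:",(0.022-k[2]-k[1]*-.08)/k[0])
print(robot.get_obs()["time"])
```

```text
[-1.07677252 -0.02553179  0.6584883 ] 0.0012893433014733793 836 tilt 0.7483076310971075
inner wall x at z=.022: 0.5930044007173235
10.4<stdin>:3: RuntimeWarning: Mean of empty slice
```

The plane fit gives a tilt of 0.748 rad, and its offset also fits the hinge, so the bin is at its stop. I'll hand in.

```bash
python3 -c "
from bench import robot
print(robot.close_job())"
```

```text
the job is handed in; nothing more can be done
None
```

The job is handed in at about 10.4 s, verdict not shown: the empty bin is fully home, the jam bin rests at its stop (about 0.75 rad) with its jars inside, and the honey bin, creamer, bowl and egg ring were left alone.

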